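Make up two speedometer repair kits

TASK

Make up the two repair kits from the parts on the gridded mat: the three-bay tray must end with one brass bezel ring, one bearing bracket and one square drive shaft, and the two-bay tray with one bearing bracket and one square drive shaft, one part to a bay, flat on the bay's floor the same way up as they lie now. One part is already in the three-bay tray, so do not add a second of its kind. Leave the spare ring where it is on the mat.

Things in the scene. Friction and masses are not known exactly. Their poses are not given: they have to be found in the camera images.
- tray_three: white kit tray fixed to the bench, 244 by 84 mm, 12 mm high: floor 4 mm thick, walls and dividers 4 mm thick, 8 mm above the floor. Three square bays of 76 by 76 mm in a row, centres at x = -80, 0 and +80 mm, y = 0. Origin: centre of its underside, on the bench top; x along its length, z up. One bay already holds a part.
- tray_two: white kit tray fixed to the bench, 164 by 84 mm, 12 mm high: floor 4 mm thick, walls and dividers 4 mm thick, 8 mm above the floor. Two square bays of 76 by 76 mm in a row, centres at x = -40 and +40 mm, y = 0. Origin: centre of its underside, on the bench top; x along its length, z up. Empty at the start.
- ring_1: brass bezel ring (short plain tube) standing on its flat end, outer diameter 44 mm, bore 32 mm, 24 mm high, 130 g. Origin: centre of the underside; z up along its axis. Both rings are alike. Starts on the gridded mat (4 mm thick), or in the three-bay tray.
- ring_2: brass bezel ring (short plain tube) standing on its flat end, outer diameter 44 mm, bore 32 mm, 24 mm high, 130 g. Origin: centre of the underside; z up along its axis. Both rings are alike. Starts on the gridded mat (4 mm thick), or in the three-bay tray.
- bracket_1: bright steel bearing bracket: a flat base plate 46 mm (x) by 30 mm (y) by 5 mm, with an upright web across its middle, 8 mm thick (x) and 26 mm wide (y), whose top is 28 mm above the underside. About 90 g. Origin: centre of the underside of the base plate; z up. Grip the web across its 8 mm. Both brackets are alike. Starts on the gridded mat (4 mm thick), or in the three-bay tray.
- bracket_2: bright steel bearing bracket: a flat base plate 46 mm (x) by 30 mm (y) by 5 mm, with an upright web across its middle, 8 mm thick (x) and 26 mm wide (y), whose top is 28 mm above the underside. About 90 g. Origin: centre of the underside of the base plate; z up. Grip the web across its 8 mm. Both brackets are alike. Starts on the gridded mat (4 mm thick), or in the three-bay tray.
- shaft_1: dark steel drive shaft lying on its side along its own x, 56 mm long in all: a square middle 36 mm long and 14 by 14 mm, with a round 10 mm stub at each end. It does not roll. About 70 g. Origin: middle of the underside of the square part (the axis is 7 mm above); z up. Both shafts are alike. Starts on the gridded mat (4 mm thick), or in the three-bay tray.
- shaft_2: dark steel drive shaft lying on its side along its own x, 56 mm long in all: a square middle 36 mm long and 14 by 14 mm, with a round 10 mm stub at each end. It does not roll. About 70 g. Origin: middle of the underside of the square part (the axis is 7 mm above); z up. Both shafts are alike. Starts on the gridded mat (4 mm thick), or in the three-bay tray.
Not all that is in view belongs to the job. What is shaped like the shaft_1 but brown or red is not meant.

How it is judged:
By the outcome, as a careful person would: the job done as asked, in the order asked, and still so for the second after the job is handed in, with the robot touching nothing.
It also fails if it takes over 104 s, if anything falls off the work surface, if the arm or the gripper's body presses on something with over 40 N, if the wrist force passes 120 N, or if a joint passes its speed limit or range.

ROBOT

A 7-joint arm with a two-finger parallel gripper is mounted at the origin on the work surface. World frame = base frame: x ahead of the robot, y to its left, z up, the work surface at z = 0. Lengths are in m, angles in rad, forces in N, time in s.
With the tool pointing down it reaches from about 0.4 to 0.85 m from the base axis. Payload 4.4 kg.
Tool frame: the origin (TCP) lies on the mounting face of the last link; the fingertips stand 199 mm ahead of it and the grasp point (between the pads) lies 180 mm ahead of it (manip.grasp_offset is the distance from the TCP to the grasp point, in m); z points along the fingers, y is the direction in which the jaws open and shut (so a half turn about z gives the same grasp; the last joint's range is limited). The gripper opens to 94 mm and grips with 3 to 60 N. Pads are 16 mm wide; open, the fingers measure 119 mm over their backs; the gripper's body (75 mm by 177 mm) begins 78 mm behind the grasp point.
Start: joints at [-1.185, 0.628, 0.038, 1.517, -0.027, 0.996, -0.02], TCP at [0.284, 0.585, 0.405] pointing down, gripper open.
Joint ranges: [-3.06, 3.06], [-0.37, 2.12], [-1.25, 1.32], [0.18, 2.47], [-1.1, 4.24], [0.23, 1.98], [-2.94, 2.94]. Speed limits (rad/s): [2.57, 2.57, 3.14, 3.14, 3.14, 3.14, 3.14].

INTERFACE

Orientations are given as a unit quaternion [w, x, y, z].
In Python, from plant import manip gives the robot as it stands. The module is installed in compiled form; this text tells all that it offers.
- The arm moves only by the tool drive_tool, never from a script. Its argument "moves" is a list of rows, each a list of 7 numbers: the turn, a rotation vector about the tool's x, y, z in units of 8 degrees (1.0 is 8 degrees), then the shift along the tool's x, y, z in units of 30 mm (1.0 is 30 mm), then the opening, from -1 (shut) to 1 (fully open), so that 0 is half open. In form: [[wx, wy, wz, dx, dy, dz, jaw], ...]. A call has 1 to 12 rows; each row shifts and turns the commanded pose from where the row before left it, along the tool's axes as they then stand; what a row does not reach is not made up. A row lasts 1/10 s, in which the tool goes at most 50 mm and 8.59 degrees, less where a joint would pass 70% of its speed; a pose out of reach is approached as far as the arm can. A call is refused whole if a number of a shift passes 1 or a number of a turn 1, either way. A call with a gripper value outside its range is refused whole. The fingers move at their own pace and stop on an object; the grip force is fixed at half the most. Time passes only in rows, so rows that do not move let the fingers close. It gives the time, the measured TCP pose, the force and the opening at its end, in the units of the state.
- manip.get_state(): the state, without advancing time (a new reading comes with each control period).
- manip.camera(name): name is "scene" or "top" or "wrist"; returns a dict with "pixels" (420x560x3 uint8, red, green, blue), "fx", "fy", "cx", "cy" (pixels), "k1" (the pictures are not rectified: a ray, as slopes to the right and down, at radius r is drawn at 1 + k1 r^2 times it, then the intrinsics apply), "world_from_camera" (4x4, takes a point from camera to world coordinates). Camera axes: x right, y up, looking along -z (the intrinsics and any distortion apply to the point x, -y, -z); pixel columns grow to the right and rows downward; lengths in m; the calibration is good to about 2 mm. A picture is of the moment at which its call begins. There is no depth.
- manip.finish_job(): hands the job in, once; it reports no verdict.
The state is a dict: "clock": time; "joints": joint angles; "qd": joint speeds; "effort": joint torques, N m; "tool_pos": TCP position; "ee_rot": TCP orientation; "ft_force": force on the tool from outside, world axes, zero at the start; "moment": the same for the moment, N m; "gripper_width": finger opening in m.
Only numpy, scipy, OpenCV 4.12 (cv2) and the standard library are available. Lean on these libraries where they do the work, as an engineer would, in place of code of your own. Each camera call takes 0.05 s, during which the arm holds its last target. There are 200 camera calls.

## Working session

There is one attempt and no reset: what is moved stays moved. The work goes in short steps, Python scripts to look and compute and a tool call to move; the robot and the scene stay as the last step left them, time stands still between calls to the robot, and variables do not carry over. Pictures are saved under pics/ and viewed, about 12 in all and at most 16, crops included, and the job is handed in when it is done.

Besides the shell and the picture viewer there is one more tool, called after ">>>" in YAML: its name, and indented under it one key for each argument. drive_tool: Moves the arm, as the interface text tells. Its arguments: {"type":"object","properties":{"moves":{"type":"array","items":{"type":"array","items":{"type":"number"}}}},"required":["moves"]}

```bash
mkdir -p pics; python3 - <<'E'
from plant import manip
import cv2,numpy as np
print(manip.get_state()); print(manip.grasp_offset)
for n in("scene","top"):
    c=manip.camera(n); cv2.imwrite(f"pics/{n}0.png",c["pixels"][:,:,::-1])
    print(n,{k:v for k,v in c.items() if k!="pixels"})
E
```

```text
{'clock': 0.0, 'joints': array([-1.18476749,  0.62931532,  0.03842779,  1.51835829, -0.02699331,
        0.99632265, -0.02001783]), 'qd': array([-0.00105124, -0.00024471, -0.00077225, -0.00109553, -0.00099965,
       -0.00072204,  0.00014811]), 'effort': array([-5.77469691e-04, -5.49714124e+01,  1.14349544e+00, -1.86629319e+01,
       -5.22491138e-02,  2.37179938e-02,  1.74071215e-04]), 'tool_pos': array([0.28363203, 0.58452119, 0.4037766 ]), 'ee_rot': array([-2.01185625e-04,  2.23998763e-01,  9.74588972e-01, -9.21317621e-04]), 'ft_force': array([-0.31872514,  0.7340384 , -0.03506604]), 'moment': array([-0.03303087,  0.04006223, -0.00062069]), 'gripper_width': 0.09430132142202793}
0.1804
scene {'fx': 403.0703989229213, 'fy': 403.0703989229213, 'cx': 281.4178815958387, 'cy': 211.81704259804314, 'k1': -0.08683162898591444, 'world_from_camera': array([[ 0.02210831, -0.61048889,  0.7917162 ,  1.11241334],
       [ 0.99958246, -0.00123902, -0.02886828, -0.0384759 ],
       [ 0.01860472,  0.79202385,  0.61020659,  0.48789745],
       [ 0.        ,  0.        ,  0.        ,  1.        ]])}
top {'fx': 398.29829182576395, 'fy': 398.29829182576395, 'cx': 276.75569408515815, 'cy': 212.23654153852215, 'k1': -0.04882626170229447, 'world_from_camera': array([[ 0.0197401 ,  0.98940158, -0.14385705,  0.38896509],
       [-0.99937233,  0.01529295, -0.03195425, -0.01346509],
       [-0.02941559,  0.14439753,  0.98908244,  0.97788756],
       [ 0.        ,  0.        ,  0.        ,  1.        ]])}
```

View pics/top0.png

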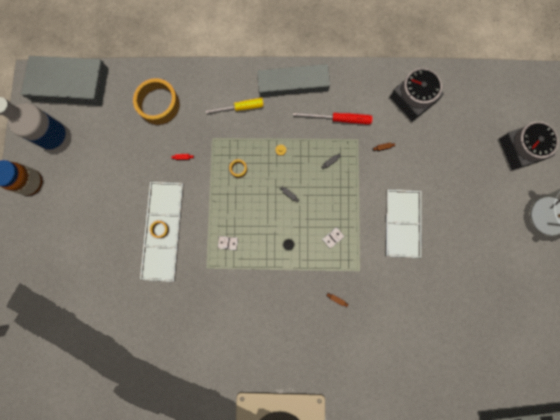

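View pics/scene0.png

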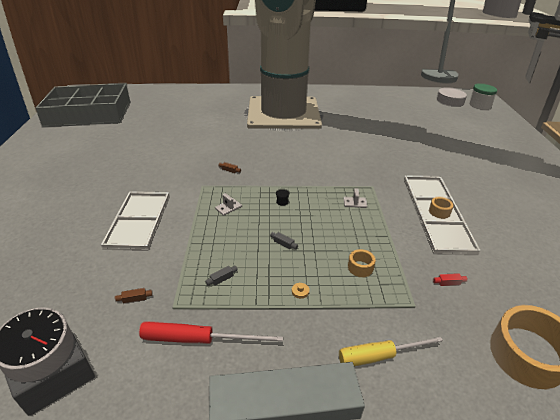

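The top view shows tray_three at left (column 162, rows 183–280) with a ring in its middle bay at (159,230), and tray_two at right (404,223). The brackets are at (228,243) and (334,238), the shafts at (331,160) and (289,194), and the spare ring at (237,168). So each tray needs one bracket and one shaft.

```bash
cat > h.py <<'E'
from plant import manip
import cv2,numpy as np
def cast(c,uv,z):
    uv=np.atleast_2d(np.asarray(uv,float)); K=np.array([[c["fx"],0,c["cx"]],[0,c["fy"],c["cy"]],[0,0,1]])
    p=cv2.undistortPoints(uv.reshape(-1,1,2),K,np.array([c["k1"],0,0,0,0]),None,None,None).reshape(-1,2) if 0 else None
    s=(uv-[c["cx"],c["cy"]])/[c["fx"],c["fy"]]; q=s.copy()
    for _ in range(20): q=s/(1+c["k1"]*(q**2).sum(1,keepdims=True))
    T=c["world_from_camera"]; d=np.c_[q[:,0],-q[:,1],-np.ones(len(q))]@T[:3,:3].T
    o=T[:3,3]; return o+d*((z-o[2])/d[:,2])[:,None]
def proj(c,P):
    T=c["world_from_camera"]; p=(np.atleast_2d(P)-T[:3,3])@T[:3,:3]
    s=np.c_[p[:,0],-p[:,1]]/-p[:,2:3]; s=s*(1+c["k1"]*(s**2).sum(1,keepdims=True))
    return s*[c["fx"],c["fy"]]+[c["cx"],c["cy"]]
def blobs(mask,amin=20):
    cs,_=cv2.findContours(mask.astype(np.uint8),cv2.RETR_EXTERNAL,cv2.CHAIN_APPROX_NONE)
    return [k.reshape(-1,2) for k in cs if cv2.contourArea(k)>=amin]
def rect(P):  # minAreaRect in mm on world xy: centre, long side, short side, angle of long axis (deg)
    (x,y),(w,h),a=cv2.minAreaRect((P[:,:2]*1000).astype(np.float32))
    if w<h: w,h,a=h,w,a+90
    return np.round([x,y,w,h,(a+90)%180-90],1)
E
sed -i '/if 0 else None/d' h.py
python3 - <<'E'
from h import *
c=manip.camera("top"); im=c["pixels"]; hsv=cv2.cvtColor(im,cv2.COLOR_RGB2HSV)
cv2.imwrite("pics/crop1.png",cv2.resize(im[120:300,130:440,::-1],None,fx=2.5,fy=2.5,interpolation=cv2.INTER_CUBIC))
V=hsv[...,2].astype(int);S=hsv[...,1]
for name,m,z in(("white",(V>170)&(S<40),.012),("bracket",(V>145)&(S<40),.009),("dark",(V<95),.012)):
    m=m.copy(); m[:135]=0; m[290:]=0; m[:,:135]=0; m[:,435:]=0
    for k in blobs(m): print(name,k.mean(0).round(),rect(cast(c,k,z)))
for n,uv in(("mat",(285,205)),("sh",(331,160)),("br",(334,238))): print(n,hsv[uv[1],uv[0]])
E
```

```text
white [233. 243.] [452.2 122.8  29.2  19.5   1.1]
white [222. 242.] [454.1 148.6  29.3  22.1   1.1]
white [328. 241.] [ 460.3 -108.2   31.7   17.6   37.2]
white [337. 234.] [ 477.2 -129.4   28.9   22.5   45.2]
white [402. 223.] [ 507.3 -288.3  161.5   76.    -1.7]
white [162. 232.] [480.5 302.9 242.5  82.8  -1.8]
bracket [282. 268.] [397.4   3.7  60.1  14.1  88.4]
bracket [344. 268.] [ 402.6 -141.9   81.6   23.5   89.1]
bracket [254. 263.] [408.4  74.2  31.5  21.7 -88.8]
bracket [329. 256.] [ 422.6 -109.3   25.3   15.4   45.6]
bracket [285. 259.] [412.4  -5.1  56.2  33.2  48. ]
bracket [271. 244.] [451.7  31.2  31.7  20.1  24.4]
bracket [231. 244.] [451.3 132.8  80.2  44.6  88.5]
bracket [297. 238.] [467.6 -31.9  41.5  29.3  72.4]
bracket [358. 246.] [ 452.  -176.9   99.2   16.9   -0.5]
bracket [325. 241.] [ 462.7 -104.4   99.5   65.2  -76. ]
bracket [404. 223.] [ 508.7 -293.2  169.5   87.9   -1.9]
bracket [161. 231.] [480.9 304.3 248.5  87.5  -2.2]
dark [288. 244.] [452.1 -11.   24.2  24.2 -89. ]
dark [289. 194.] [574.5 -10.8  49.6   9.6  51. ]
dark [331. 161.] [ 660.6 -114.9   54.3   11.   -50. ]
mat [ 30  40 159]
sh [11 22 93]
br [ 10  29 186]
```

View pics/crop1.png

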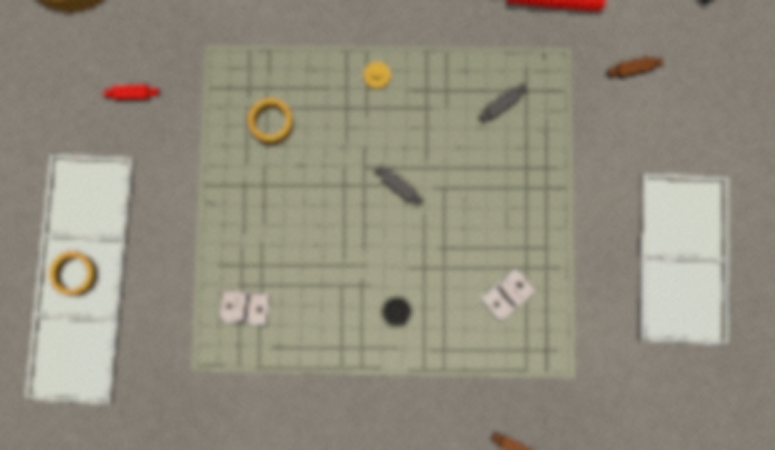

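Bracket A's end plates span 46.6 mm, which matches its known 46 mm, and the tray sizes match too. I'll move above bracket A, using a helper that only works out the tool-axis amounts.

```bash
cat > go.py <<'E'
# usage: go.py x y z(TCP, mm) jawyaw(deg): total turn (units) then shift (units, in tool axes after the turn)
import sys; from plant import manip; import numpy as np
from scipy.spatial.transform import Rotation as R
x,y,z,a=map(float,sys.argv[1:5]); s=manip.get_state(); q=s["ee_rot"]; M=R.from_quat([*q[1:],q[0]])
cur=np.degrees(np.arctan2(M.as_matrix()[1,1],M.as_matrix()[0,1])); a=cur+((a-cur+90)%180-90); r=np.radians(a)
Y=np.array([np.cos(r),np.sin(r),0]);Z=np.array([0,0,-1.]);G=np.c_[np.cross(Y,Z),Y,Z]
w=np.degrees((M.inv()*R.from_matrix(G)).as_rotvec())/8; d=G.T@(np.array([x,y,z])-s["tool_pos"]*1000)/30
print("t",round(s["clock"],2),"pos",(s["tool_pos"]*1000).round(1),"jawyaw",cur.round(1),"->",round(a,1),"w",s["gripper_width"].round(4),"F",s["ft_force"].round(1),"q7",s["joints"][6].round(2))
print("turn",w.round(2),"shift",d.round(2))
E
python3 go.py 453 136.4 330 91
python3 - <<'E'
from h import *
c=manip.camera("top"); hsv=cv2.cvtColor(c["pixels"],cv2.COLOR_RGB2HSV).astype(int)
for th in(165,175,185,195):
    m=(hsv[...,2]>th)&(hsv[...,1]<40); m[:135]=0;m[290:]=0
    for k in blobs(m,800):
        if 130<k[:,0].min()<450 : print(th,rect(cast(c,k,.012)))
m=(hsv[...,2]>170)&(hsv[...,1]<40)
k=np.vstack([b for b in blobs(m) if 315<b[:,0].mean()<350 and 225<b[:,1].mean()<255]); print("B",rect(cast(c,k,.009)))
c=manip.camera("scene"); hsv=cv2.cvtColor(c["pixels"],cv2.COLOR_RGB2HSV).astype(int)
for th in(165,180):
    m=(hsv[...,2]>th)&(hsv[...,1]<40); m[:170]=0
    for k in blobs(m,500): print("scene",th,k.mean(0).round(),rect(cast(c,k,.012)))
E
```

```text
165 [ 508.2 -289.   164.    76.1   -1.2]
165 [479.8 302.6 244.2  84.   -2.1]
175 [ 507.  -288.6  157.8   75.4   -1.1]
175 [480.2 299.8 242.2  75.4  -2.2]
185 [ 506.1 -287.3  155.3   73.2   -1.7]
185 [477.8 299.8 236.1  74.4  -2.2]
195 [ 506.8 -288.3  152.5   71.3   -1.7]
195 [478.6 299.4 233.7  72.5  -1.9]
B [ 469.6 -120.1   46.3   31.5  -51.2]
scene 165 [136. 219.] [ 508.  -292.9  164.6   84.    -2.1]
scene 165 [442. 211.] [482.  299.4 245.1  84.2  -2.5]
scene 180 [141. 215.] [ 508.7 -289.3  163.5   76.2   -2.2]
scene 180 [442. 211.] [482.8 299.2 242.3  83.5  -2.4]Traceback (most recent call last):
  File "go.py", line 8, in <module>
    print("t",round(s["clock"],2),"pos",(s["tool_pos"]*1000).round(1),"jawyaw",cur.round(1),"->",round(a,1),"w",s["gripper_width"].round(4),"F",s["ft_force"].round(1),"q7",s["joints"][6].round(2))
                                                                                                                ^^^^^^^^^^^^^^^^^^^^^^^^
AttributeError: 'float' object has no attribute 'round'
```

```bash
sed -i 's/s\["gripper_width"\].round(4)/round(float(s["gripper_width"]),4)/; s/s\["joints"\]\[6\].round(2)/s["joints"].round(2)/; s/"q7"/"q"/' go.py; python3 go.py 453 136.4 330 91
```

```text
t 0.25 pos [283.7 584.7 404.2] jawyaw 64.1 -> 91.0 w 0.094 F [0.2 0.4 0.4] q [-1.18  0.63  0.04  1.52 -0.03  1.   -0.02]
turn [-0.01 -0.   -3.36] shift [ -5.38 -15.04   2.47]
```

>>> drive_tool:
  moves:
    - [0,0,-0.84,0,0,0,1]
    - [0,0,-0.84,0,0,0,1]
    - [0,0,-0.84,0,0,0,1]
    - [0,0,-0.84,0,0,0,1]
    - [0,0,0,-0.36,-1,0.1,0]
    - [0,0,0,-0.36,-1,0.1,0]
    - [0,0,0,-0.36,-1,0.1,0]
    - [0,0,0,-0.36,-1,0.1,0]
    - [0,0,0,-0.36,-1,0.2,0]
    - [0,0,0,-0.36,-1,0.2,0]
    - [0,0,0,-0.36,-1,0.2,0]
    - [0,0,0,-0.36,-1,0.2,0]

```text
clock: 1.45
tool_pos: [0.3747, 0.3451, 0.3686]
ee_rot: [0.0, -0.009, 1.0, 0.0]
ft_force: [0.8, -0.9, 0.0]
gripper_width: 0.0468
```

>>> drive_tool:
  moves:
    - [0,0,0,-0.36,-1,0.2,0]
    - [0,0,0,-0.36,-1,0.2,0]
    - [0,0,0,-0.36,-1,0.2,0]
    - [0,0,0,-0.36,-1,0.2,0]
    - [0,0,0,-0.36,-1,0.2,0]
    - [0,0,0,-0.36,-1,0.2,0]
    - [0,0,0,-0.36,-1,0,0]
    - [0,0,0,0,0,0,0]
    - [0,0,0,0,0,0,0]

```text
clock: 2.35
tool_pos: [0.4538, 0.1373, 0.3327]
ee_rot: [0.0, -0.008, 1.0, 0.0]
ft_force: [0.0, -0.8, -0.1]
gripper_width: 0.0474
```

```bash
python3 go.py 453 136.4 330 91; python3 - <<'E'
from h import *
c=manip.camera("wrist"); cv2.imwrite("pics/w1.png",c["pixels"][:,:,::-1]); print(c["world_from_camera"].round(3),c["fx"],c["k1"])
print(proj(c,[[.453,.1364,.009],[.453,.1364,.032]]).round())
E
```

```text
t 2.35 pos [453.8 137.3 332.7] jawyaw 90.9 -> 91.0 w 0.0474 F [ 0.  -0.8 -0.1] q [-0.28  0.49 -0.1   2.07  0.09  0.58  1.14]
turn [ 0.    0.   -0.01] shift [ 0.03 -0.03  0.09]
[[-0.015 -0.958 -0.286  0.37 ]
 [ 1.    -0.013 -0.006  0.136]
 [ 0.002 -0.287  0.958  0.313]
 [ 0.     0.     0.     1.   ]] 356.91332205673024 -0.055453895191391246
[[282. 204.]
 [282. 212.]]
```

View pics/w1.png

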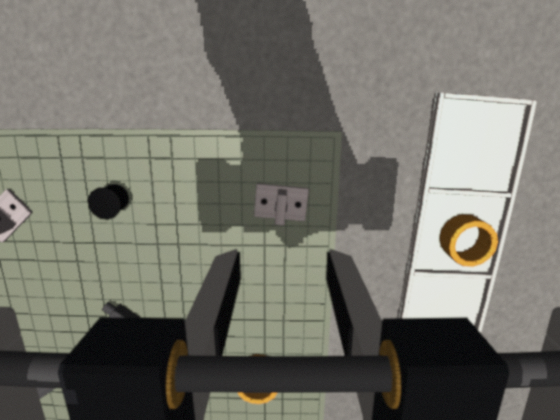

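The wrist view shows bracket A at (282,203), within about 1 px of the prediction, with its web upright in the image. The tray_three bay nearest the robot is empty, at about (477,148).

```bash
python3 - <<'E'
from h import *
c=manip.camera("wrist")
P=cast(c,[(257,186),(307,189),(304,221),(256,216)],.009); print("brA",P.mean(0),rect(P))
P=cast(c,[(436,96),(533,101),(511,193),(428,190)],.012); print("bay",P.mean(0),rect(P))
print("ring",cast(c,[(473,243)],.028))
E
python3 go.py 453 136.4 212 91
```

```text
brA [0.45192242 0.13670985 0.009     ] [452.4 136.7  43.6  29.4  87.4]
bay [0.39829008 0.30295279 0.012     ] [398.4 302.9  83.5  78.9  89.4]
ring [[0.47982915 0.30431586 0.028     ]]
t 2.45 pos [453.3 138.8 332.8] jawyaw 91.1 -> 91.0 w 0.047 F [-0.6 -0.1  0.4] q [-0.28  0.49 -0.1   2.07  0.09  0.58  1.14]
turn [0.01 0.   0.01] shift [ 0.01 -0.08  4.03]
```

>>> drive_tool:
  moves:
    - [0,0,0.25,0,-0.06,0.6,0]
    - [0,0,0,0,0,0.8,0]
    - [0,0,0,0,0,0.8,0]
    - [0,0,0,0,0,0.8,0]
    - [0,0,0,0,0,0.6,0]
    - [0,0,0,0,0,0.42,0]
    - [0,0,0,0,0,0,0]
    - [0,0,0,0,0,0,-1]
    - [0,0,0,0,0,0,-1]
    - [0,0,0,0,0,0,-1]
    - [0,0,0,0,0,0,-1]
    - [0,0,0,0,0,0,-1]

```text
clock: 3.65
tool_pos: [0.4537, 0.1358, 0.2125]
ee_rot: [0.0, 0.009, 1.0, 0.0]
ft_force: [0.4, -0.3, 0.1]
gripper_width: 0.0105
```

```bash
python3 go.py 401 304 270 89
```

```text
t 3.65 pos [453.7 135.8 212.5] jawyaw 89.0 -> 89.0 w 0.0105 F [ 0.4 -0.3  0.1] q [-0.32  0.72 -0.05  2.15  0.12  0.28  1.08]
turn [ 0.    0.01 -0.  ] shift [ 1.85  5.57 -1.92]
```

>>> drive_tool:
  moves:
    - [0,0,0,0,0,0,-1]
    - [0,0,0,0,0,0,-1]
    - [0,0,0,0,0,-0.4,-1]
    - [0,0,0,0,0,-0.8,-1]
    - [0,0,0,0,0,-0.8,-1]
    - [0,0,0,0.31,0.93,0,-1]
    - [0,0,0,0.31,0.93,0,-1]
    - [0,0,0,0.31,0.93,0,-1]
    - [0,0,0,0.31,0.93,0,-1]
    - [0,0,0,0.31,0.93,0,-1]
    - [0,0,0,0.3,0.92,0,-1]
    - [0,0,0,0,0,0,-1]

```text
clock: 4.85
tool_pos: [0.3992, 0.3083, 0.2727]
ee_rot: [-0.0, 0.005, 1.0, 0.002]
ft_force: [0.8, -0.0, -1.2]
gripper_width: 0.0076
```

```bash
python3 go.py 401 304 213 89;python3 - <<'E'
from h import *
c=manip.camera("wrist"); cv2.imwrite("pics/w2.png",c["pixels"][:,:,::-1])
E
```

```text
t 4.85 pos [399.2 308.3 272.7] jawyaw 89.4 -> 89.0 w 0.0076 F [ 0.8 -0.  -1.2] q [-0.69  0.63 -0.04  2.04  0.04  0.47  0.81]
turn [ 0.03 -0.    0.05] shift [-0.06 -0.14  1.99]
```

View pics/w2.png

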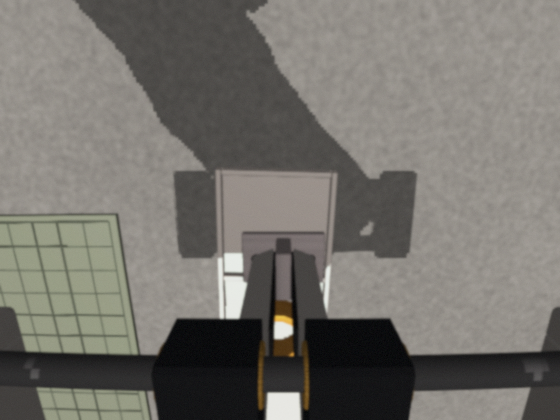

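The bracket is held (web 7.6 mm wide), centred at column 284, between the tray walls at columns 219 and 335; the bay ahead is empty. I'll cast those edges once before lowering.

```bash
python3 - <<'E'
from h import *
c=manip.camera("wrist")
print(cast(c,[(217,220),(335,220),(276,171),(232,274)],.012).round(4))
E
python3 go.py 401 304 213 89
```

```text
[[0.3928 0.2594 0.012 ]
 [0.394  0.343  0.012 ]
 [0.3584 0.3019 0.012 ]
 [0.4351 0.2676 0.012 ]]
t 4.95 pos [400.6 304.2 272.4] jawyaw 89.1 -> 89.0 w 0.0081 F [ 0.5 -0.9 -1.6] q [-0.68  0.63 -0.03  2.04  0.04  0.48  0.81]
turn [-0.   -0.    0.01] shift [-0.01 -0.01  1.98]
```

>>> drive_tool:
  moves:
    - [0,0,0,0,-0.09,0.5,-1]
    - [0,0,0,0,0,0.6,-1]
    - [0,0,0,0,0,0.5,-1]
    - [0,0,0,0,0,0.3,-1]
    - [0,0,0,0,0,0.08,-1]
    - [0,0,0,0,0,0,-1]
    - [0,0,0,0,0,0,-0.4]
    - [0,0,0,0,0,0,-0.4]
    - [0,0,0,0,0,0,-0.4]
    - [0,0,0,0,0,-0.5,-0.4]
    - [0,0,0,0,0,-1,-0.4]
    - [0,0,0,0,0,-1,-0.4]

```text
clock: 6.15
tool_pos: [0.4007, 0.3011, 0.2883]
ee_rot: [-0.001, 0.009, 1.0, -0.0]
ft_force: [0.8, 1.1, -0.1]
gripper_width: 0.0282
```

```bash
python3 go.py 574.5 -10.8 300 -39
```

```text
t 6.15 pos [400.7 301.1 288.3] jawyaw 89.0 -> 141.0 w 0.0282 F [ 0.8  1.1 -0.1] q [-0.68  0.6  -0.04  2.03  0.04  0.51  0.81]
turn [-0.   -0.01 -6.5 ] shift [  4.43 -11.04  -0.39]
```

>>> drive_tool:
  moves:
    - [0,0,-0.93,0,0,-0.2,0]
    - [0,0,-0.93,0,0,-0.2,0]
    - [0,0,-0.93,0,0,0,0]
    - [0,0,-0.93,0,0,0,0]
    - [0,0,-0.93,0,0,0,0]
    - [0,0,-0.93,0,0,0,0]
    - [0,0,-0.92,0,0,0,0]
    - [0,0,0,0.4,-1,0,0]
    - [0,0,0,0.4,-1,0,0]
    - [0,0,0,0.4,-1,0,0]
    - [0,0,0,0.4,-1,0,0]
    - [0,0,0,0.4,-1,0,0]

```text
clock: 7.35
tool_pos: [0.4803, 0.159, 0.2999]
ee_rot: [0.0, -0.431, 0.903, -0.0]
ft_force: [0.8, 0.6, 0.1]
gripper_width: 0.0467
```

>>> drive_tool:
  moves:
    - [0,0,0,0.4,-1,0,0]
    - [0,0,0,0.4,-1,0,0]
    - [0,0,0,0.4,-1,0,0]
    - [0,0,0,0.4,-1,0,0]
    - [0,0,0,0.4,-1,0,0]
    - [0,0,0,0.43,-1,0,0]
    - [0,0,0,0,0,0,0]
    - [0,0,0,0,0,0,0]

```text
clock: 8.15
tool_pos: [0.5737, -0.0105, 0.2996]
ee_rot: [-0.0, -0.43, 0.903, 0.0]
ft_force: [0.2, 0.9, -0.8]
gripper_width: 0.047
```

```bash
cat > w.py <<'E'
import sys; from h import *
c=manip.camera("wrist"); cv2.imwrite(f"pics/{sys.argv[1]}.png",c["pixels"][:,:,::-1])
x,y,z=map(float,sys.argv[2:5]); print("pred",proj(c,[[x,y,z]]).round())
hsv=cv2.cvtColor(c["pixels"],cv2.COLOR_RGB2HSV).astype(int); m=(hsv[...,2]<100)&(hsv[...,1]<60)
for k in blobs(m,300):
    P=cast(c,k,z); r=rect(P)
    if abs(r[0]-x*1000)<40 and abs(r[1]-y*1000)<40: print(k.mean(0).round(),r)
E
python3 w.py w3 .5745 -.0108 .012; python3 go.py 574.5 -10.8 206 -39
```

```text
pred [[281. 217.]]
[298. 274.] [594.2   9.8 570.7 375.6 -39.2]
t 8.2 pos [573.4  -9.2 299.7] jawyaw 141.0 -> 141.0 w 0.0471 F [ 0.3 -0.2 -1.1] q [ 0.2   0.68 -0.36  1.83  0.35  0.7   2.1 ]
turn [0.01 0.   0.  ] shift [ 0.02 -0.06  3.12]
```

View pics/w3.png

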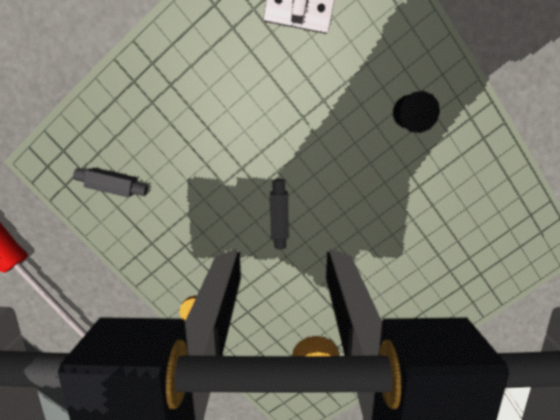

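The wrist view shows the shaft upright at (279,213), within 4 px of the prediction, so the jaws are lined up across it. I'll descend and grip.

>>> drive_tool:
  moves:
    - [0,0,0,0.08,-0.06,0.6,0]
    - [0,0,0,0,0,0.7,0]
    - [0,0,0,0,0,0.7,0]
    - [0,0,0,0,0,0.6,0]
    - [0,0,0,0,0,0.4,0]
    - [0,0,0,0,0,0.12,0]
    - [0,0,0,0,0,0,0]
    - [0,0,0,0,0,0,-1]
    - [0,0,0,0,0,0,-1]
    - [0,0,0,0,0,0,-1]
    - [0,0,0,0,0,0,-1]
    - [0,0,0,0,0,0,-1]

```text
clock: 9.4
tool_pos: [0.5738, -0.0129, 0.2064]
ee_rot: [0.0, -0.43, 0.903, -0.0]
ft_force: [-0.3, -1.0, 2.4]
gripper_width: 0.0136
```

>>> drive_tool:
  moves:
    - [0,0,0,0,0,0,-1]
    - [0,0,0,0,0,-0.4,-1]
    - [0,0,0,0,0,-0.8,-1]
    - [0,0,0,0,0,-0.8,-1]
    - [0,0,0,0,0,0,-1]

```text
clock: 9.9
tool_pos: [0.5748, -0.0125, 0.2694]
ee_rot: [0.003, -0.43, 0.903, -0.001]
ft_force: [0.6, -0.1, -0.7]
gripper_width: 0.0136
```

```bash
python3 go.py 561 298 266 141
```

```text
t 9.9 pos [574.8 -12.5 269.4] jawyaw 141.0 -> 141.0 w 0.0136 F [ 0.6 -0.1 -0.7] q [ 0.19  0.72 -0.34  1.84  0.38  0.63  2.08]
turn [-0.03  0.03 -0.  ] shift [-7.75  6.87  0.11]
```

>>> drive_tool:
  moves:
    - [0,0,0,-0.86,0.76,0,-1]
    - [0,0,0,-0.86,0.76,0,-1]
    - [0,0,0,-0.86,0.76,0,-1]
    - [0,0,0,-0.86,0.76,0,-1]
    - [0,0,0,-0.86,0.76,0,-1]
    - [0,0,0,-0.86,0.76,0,-1]
    - [0,0,0,-0.86,0.76,0,-1]
    - [0,0,0,-0.86,0.77,0,-1]
    - [0,0,0,-0.86,0.78,0,-1]
    - [0,0,0,0,0,0,-1]
    - [0,0,0,0,0,0,-1]

```text
clock: 11.0
tool_pos: [0.5589, 0.2981, 0.2654]
ee_rot: [-0.001, -0.431, 0.902, -0.0]
ft_force: [-0.3, -0.0, -1.1]
gripper_width: 0.0134
```

```bash
python3 w.py w4 .561 .298 .012; python3 go.py 561 298 207 141
```

```text
pred [[280. 234.]]
t 11.05 pos [559.4 296.6 265.4] jawyaw 141.0 -> 141.0 w 0.0136 F [ 0.4 -0.4 -0.8] q [-0.36  0.79 -0.3   1.68  0.32  0.73  1.65]
turn [-0.   -0.01 -0.  ] shift [-0.07 -0.01  1.95]
```

View pics/w4.png

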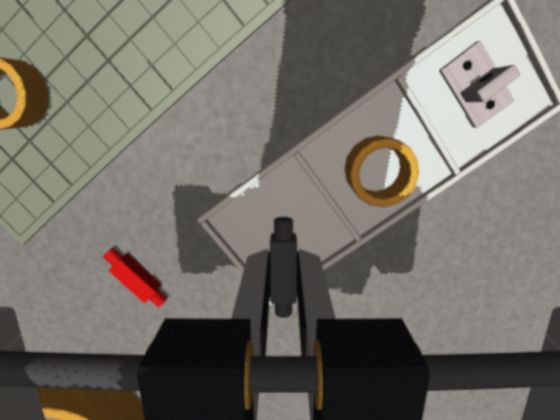

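This shows the bracket flat and centred in the near bay and the ring in the middle bay. The shaft is held at column 283 above the empty far bay, whose corner is at (202,218) and divider runs (298,152)–(357,240). One check of the bay centre from those points.

```bash
python3 - <<'E'
from h import *
c=manip.camera("wrist"); P=cast(c,[(202,218),(298,152),(357,240)],.012); print(P.round(4)); print("centre", ((P[0]+P[2])/2).round(4), np.linalg.norm(P[1]-P[0]),np.linalg.norm(P[2]-P[1]))
E
python3 go.py 561 298 207 141
```

```text
[[0.5959 0.2534 0.012 ]
 [0.5167 0.2597 0.012 ]
 [0.5226 0.3338 0.012 ]]
centre [0.5593 0.2936 0.012 ] 0.07949600160081689 0.07434151707760181
t 11.1 pos [559.8 295.9 265.5] jawyaw 140.9 -> 141.0 w 0.0137 F [-0.4 -1.3 -0.2] q [-0.35  0.79 -0.3   1.68  0.32  0.73  1.65]
turn [-0.   -0.01 -0.01] shift [-0.08  0.01  1.95]
```

>>> drive_tool:
  moves:
    - [0,0,0,0,0,0.5,-1]
    - [0,0,0,0,0,0.6,-1]
    - [0,0,0,0,0,0.5,-1]
    - [0,0,0,0,0,0.27,-1]
    - [0,0,0,0,0,0.08,-1]
    - [0,0,0,0,0,0,-1]
    - [0,0,0,0,0,0,-0.4]
    - [0,0,0,0,0,0,-0.4]
    - [0,0,0,0,0,0,-0.4]
    - [0,0,0,0,0,-0.5,-0.4]
    - [0,0,0,0,0,-1,-0.4]
    - [0,0,0,0,0,-1,-0.4]

```text
clock: 12.3
tool_pos: [0.5595, 0.2974, 0.2841]
ee_rot: [-0.0, -0.431, 0.903, 0.0]
ft_force: [0.4, 0.2, 0.3]
gripper_width: 0.0279
```

```bash
python3 go.py 660.6 -114.9 300 40
```

```text
t 12.3 pos [559.5 297.4 284.1] jawyaw 141.0 -> 220.0 w 0.0279 F [0.4 0.2 0.3] q [-0.35  0.76 -0.31  1.66  0.31  0.76  1.66]
turn [ 0.   -0.   -9.87] shift [12.7   6.25 -0.53]
```

>>> drive_tool:
  moves:
    - [0,0,1,0,0,-0.3,-0.2]
    - [0,0,1,0,0,-0.23,0]
    - [0,0,1,0,0,0,0]
    - [0,0,1,0,0,0,0]
    - [0,0,1,0,0,0,0]
    - [0,0,1,0,0,0,0]
    - [0,0,1,0,0,0,0]
    - [0,0,1,0,0,0,0]
    - [0,0,1,0,0,0,0]
    - [0,0,1,0,0,0,0]
    - [0,0,1,0,0,0,0]
    - [0,0,1,0,0,0,0]

```text
clock: 13.5
tool_pos: [0.5596, 0.2978, 0.2998]
ee_rot: [-0.0, 0.385, 0.923, 0.001]
ft_force: [-0.7, -0.5, 0.3]
gripper_width: 0.0476
```

>>> drive_tool:
  moves:
    - [0,0,0.63,0,0,0,0]
    - [0,0,0,-1,-0.49,0,0]
    - [0,0,0,-1,-0.49,0,0]
    - [0,0,0,-1,-0.49,0,0]
    - [0,0,0,-1,-0.49,0,0]
    - [0,0,0,-1,-0.49,0,0]
    - [0,0,0,-1,-0.49,0,0]
    - [0,0,0,-1,-0.49,0,0]
    - [0,0,0,-1,-0.49,0,0]
    - [0,0,0,-1,-0.49,0,0]
    - [0,0,0,-1,-0.49,0,0]
    - [0,0,0,-1,-0.49,0,0]

```text
clock: 14.7
tool_pos: [0.6479, -0.0604, 0.2998]
ee_rot: [0.0, 0.423, 0.906, 0.001]
ft_force: [1.3, -0.2, 0.6]
gripper_width: 0.0469
```

>>> drive_tool:
  moves:
    - [0,0,0,-1,-0.49,0,0]
    - [0,0,0,-0.7,-0.37,0,0]
    - [0,0,0,0,0,0,0]
    - [0,0,0,0,0,0,0]

```text
clock: 15.1
tool_pos: [0.6605, -0.1148, 0.2992]
ee_rot: [0.0, 0.423, 0.906, 0.001]
ft_force: [0.1, 0.3, 0.4]
gripper_width: 0.0469
```

```bash
python3 w.py w5 .6606 -.1149 .012; python3 go.py 660.6 -114.9 206 40
```

```text
pred [[283. 218.]]
t 15.15 pos [ 660.6 -113.5  299. ] jawyaw 40.0 -> 40.0 w 0.0469 F [-0.5 -0.1 -0.4] q [ 0.06  0.78  0.12  1.55 -0.12  0.82  0.93]
turn [ 0.01 -0.01  0.  ] shift [-0.04 -0.03  3.1 ]
```

View pics/w5.png

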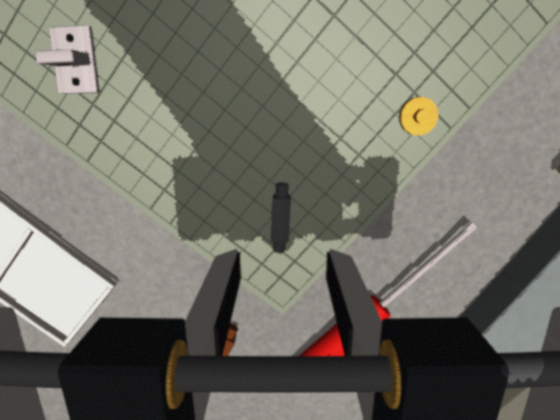

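The wrist view shows the second shaft at (281,217), 2 px from the prediction and upright. The fingers' path is clear, with the screwdriver and brown shaft well off to the side.

>>> drive_tool:
  moves:
    - [0,0,0.2,-0.02,-0.05,0.6,0]
    - [0,0,0,0,0,0.7,0]
    - [0,0,0,0,0,0.7,0]
    - [0,0,0,0,0,0.6,0]
    - [0,0,0,0,0,0.4,0]
    - [0,0,0,0,0,0.1,0]
    - [0,0,0,0,0,0,0]
    - [0,0,0,0,0,0,-1]
    - [0,0,0,0,0,0,-1]
    - [0,0,0,0,0,0,-1]
    - [0,0,0,0,0,0,-1]
    - [0,0,0,0,0,0,-1]

```text
clock: 16.35
tool_pos: [0.6599, -0.1165, 0.2058]
ee_rot: [0.0, 0.436, 0.9, 0.0]
ft_force: [-0.4, -0.0, 2.1]
gripper_width: 0.0135
```

>>> drive_tool:
  moves:
    - [0,0,0,0,0,0,-1]
    - [0,0,0,0,0,-0.4,-1]
    - [0,0,0,0,0,-0.8,-1]
    - [0,0,0,0,0,-0.8,-1]
    - [0,0,0,0,0,0,-1]

```text
clock: 16.85
tool_pos: [0.6612, -0.1169, 0.2694]
ee_rot: [0.003, 0.436, 0.9, 0.001]
ft_force: [0.6, -0.6, -1.0]
gripper_width: 0.0137
```

```bash
python3 go.py 548 -292.5 266 38.4
```

```text
t 16.85 pos [ 661.2 -116.9  269.4] jawyaw 38.3 -> 38.4 w 0.0137 F [ 0.6 -0.6 -1. ] q [ 0.06  0.81  0.12  1.57 -0.13  0.76  0.91]
turn [ 0.03  0.04 -0.01] shift [-2.24 -6.59  0.11]
```

>>> drive_tool:
  moves:
    - [0,0,0,-0.28,-0.82,0,-1]
    - [0,0,0,-0.28,-0.82,0,-1]
    - [0,0,0,-0.28,-0.82,0,-1]
    - [0,0,0,-0.28,-0.82,0,-1]
    - [0,0,0,-0.28,-0.82,0,-1]
    - [0,0,0,-0.28,-0.82,0,-1]
    - [0,0,0,-0.28,-0.83,0,-1]
    - [0,0,0,-0.28,-0.84,0,-1]
    - [0,0,0,0,0,0,-1]
    - [0,0,0,0,0,0,-1]

```text
clock: 17.85
tool_pos: [0.5461, -0.292, 0.265]
ee_rot: [-0.0, 0.436, 0.9, 0.0]
ft_force: [-1.1, -0.0, -1.2]
gripper_width: 0.0138
```

```bash
python3 w.py w6 .548 -.2925 .012; python3 go.py 548 -292.5 207 38.4
```

```text
pred [[285. 234.]]
t 17.9 pos [ 546.8 -291.   265.1] jawyaw 38.4 -> 38.4 w 0.014 F [ 1.   0.1 -1. ] q [ 0.39  0.76  0.09  1.72 -0.1   0.66  1.2 ]
turn [ 0.01 -0.01 -0.  ] shift [-0.06  0.    1.94]
```

View pics/w6.png

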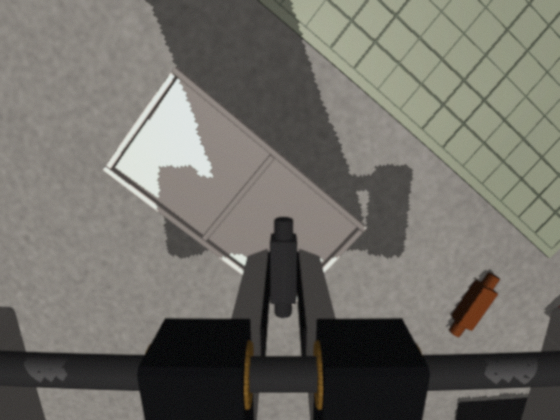

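The shaft is held over tray_two's far bay, whose corner is at (366,227) and divider runs (272,156)–(206,236). The near bay is empty.

```bash
python3 - <<'E'
from h import *
c=manip.camera("wrist"); P=cast(c,[(366,227),(272,156),(206,236),(175,73),(107,168)],.012); print(P.round(4)); print("far", ((P[0]+P[2])/2).round(4), "near",((P[1]+P[4])/2).round(4),((P[2]+P[3])/2).round(4))
E
python3 go.py 548 -292.5 207 38.4
```

```text
[[ 0.5893 -0.2525  0.012 ]
 [ 0.5083 -0.2542  0.012 ]
 [ 0.5062 -0.3265  0.012 ]
 [ 0.4296 -0.2507  0.012 ]
 [ 0.4266 -0.3283  0.012 ]]
far [ 0.5478 -0.2895  0.012 ] near [ 0.4674 -0.2912  0.012 ] [ 0.4679 -0.2886  0.012 ]
t 17.95 pos [ 547.2 -290.5  265.2] jawyaw 38.4 -> 38.4 w 0.0137 F [-0.4 -0.1 -1.2] q [ 0.39  0.76  0.08  1.72 -0.1   0.66  1.2 ]
turn [ 0.01 -0.01  0.01] shift [-0.07 -0.02  1.94]
```

The arm is on the bay centre to within about 2 mm, so I'll lower and release.

>>> drive_tool:
  moves:
    - [0,0,0,0,0,0.5,-1]
    - [0,0,0,0,0,0.6,-1]
    - [0,0,0,0,0,0.5,-1]
    - [0,0,0,0,0,0.27,-1]
    - [0,0,0,0,0,0.07,-1]
    - [0,0,0,0,0,0,-1]
    - [0,0,0,0,0,0,-0.4]
    - [0,0,0,0,0,0,-0.4]
    - [0,0,0,0,0,0,-0.4]
    - [0,0,0,0,0,-0.5,-0.4]
    - [0,0,0,0,0,-1,-0.4]
    - [0,0,0,0,0,-1,-0.4]

```text
clock: 19.15
tool_pos: [0.5463, -0.2919, 0.2839]
ee_rot: [-0.0, 0.436, 0.9, -0.0]
ft_force: [0.9, 0.1, -0.4]
gripper_width: 0.0284
```

```bash
python3 go.py 469.6 -120 320 -51.3
```

```text
t 19.15 pos [ 546.3 -291.9  283.9] jawyaw 38.3 -> -51.3 w 0.0284 F [ 0.9  0.1 -0.4] q [ 0.39  0.73  0.09  1.71 -0.09  0.7   1.2 ]
turn [-0.   -0.   11.21] shift [ 1.59 -6.07 -1.2 ]
```

>>> drive_tool:
  moves:
    - [0,0,1,0,0,-0.5,-0.2]
    - [0,0,1,0,0,-0.5,0]
    - [0,0,1,0,0,-0.2,0]
    - [0,0,1,0,0,0,0]
    - [0,0,1,0,0,0,0]
    - [0,0,1,0,0,0,0]
    - [0,0,1,0,0,0,0]
    - [0,0,1,0,0,0,0]
    - [0,0,1,0,0,0,0]
    - [0,0,1,0,0,0,0]
    - [0,0,1,0,0,0,0]
    - [0,0,0.21,0,0,0,0]

```text
clock: 20.35
tool_pos: [0.5467, -0.2916, 0.3193]
ee_rot: [0.0, 0.944, 0.33, 0.001]
ft_force: [0.6, 0.1, -0.1]
gripper_width: 0.0465
```

>>> drive_tool:
  moves:
    - [0,0,0,0.23,-0.87,0,0]
    - [0,0,0,0.23,-0.87,0,0]
    - [0,0,0,0.23,-0.87,0,0]
    - [0,0,0,0.23,-0.87,0,0]
    - [0,0,0,0.23,-0.87,0,0]
    - [0,0,0,0.22,-0.86,0,0]
    - [0,0,0,0.22,-0.86,0,0]
    - [0,0,0,0,0,0,0]
    - [0,0,0,0,0,0,0]

```text
clock: 21.25
tool_pos: [0.4702, -0.1197, 0.319]
ee_rot: [0.0, 0.943, 0.332, 0.001]
ft_force: [0.2, 0.0, -0.4]
gripper_width: 0.0468
```

```bash
python3 w.py w7 .4696 -.120 .009; python3 go.py 469.6 -120 212.5 -51.3
```

```text
pred [[283. 210.]]
t 21.3 pos [ 470.5 -120.4  319. ] jawyaw -51.3 -> -51.3 w 0.047 F [ 0.5  0.1 -0.1] q [-0.18  0.59  0.56  2.06 -0.53  0.63 -0.16]
turn [ 0.01 -0.01  0.01] shift [-0.01 -0.03  3.55]
```

View pics/w7.png

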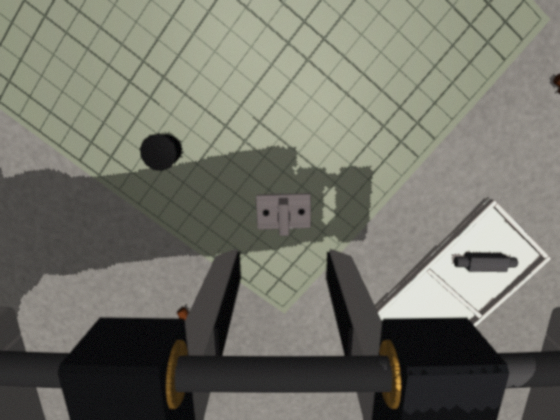

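The bracket is at (283,212), 2 px from the prediction and squarely aligned. Shaft 2 lies well inside tray_two's far bay at (486,262).

>>> drive_tool:
  moves:
    - [0,0,0,-0.03,-0.02,0.6,0]
    - [0,0,0,0,0,0.8,0]
    - [0,0,0,0,0,0.8,0]
    - [0,0,0,0,0,0.7,0]
    - [0,0,0,0,0,0.5,0]
    - [0,0,0,0,0,0.15,0]
    - [0,0,0,0,0,0,0]
    - [0,0,0,0,0,0,-1]
    - [0,0,0,0,0,0,-1]
    - [0,0,0,0,0,0,-1]
    - [0,0,0,0,0,0,-1]
    - [0,0,0,0,0,0,-1]

```text
clock: 22.5
tool_pos: [0.469, -0.1199, 0.2121]
ee_rot: [0.0, 0.944, 0.331, 0.0]
ft_force: [0.3, -0.9, -0.1]
gripper_width: 0.0102
```

>>> drive_tool:
  moves:
    - [0,0,0,0,0,0,-1]
    - [0,0,0,0,0,0,-1]
    - [0,0,0,0,0,-0.4,-1]
    - [0,0,0,0,0,-0.8,-1]
    - [0,0,0,0,0,-0.8,-1]
    - [0,0,0,0,0,0,-1]

```text
clock: 23.1
tool_pos: [0.4695, -0.1203, 0.2744]
ee_rot: [0.001, 0.944, 0.331, 0.002]
ft_force: [0.9, 0.6, -1.3]
gripper_width: 0.0079
```

```bash
python3 go.py 467.5 -290 272 -51.3
```

```text
t 23.1 pos [ 469.5 -120.3  274.4] jawyaw -51.3 -> -51.3 w 0.0079 F [ 0.9  0.6 -1.3] q [-0.13  0.66  0.48  2.1  -0.61  0.52 -0.09]
turn [ 0.03 -0.02 -0.  ] shift [-3.59  4.37  0.08]
```

>>> drive_tool:
  moves:
    - [0,0,0,-0.6,0.73,0,-1]
    - [0,0,0,-0.6,0.73,0,-1]
    - [0,0,0,-0.6,0.73,0,-1]
    - [0,0,0,-0.6,0.73,0,-1]
    - [0,0,0,-0.6,0.73,0,-1]
    - [0,0,0,-0.59,0.72,0,-1]
    - [0,0,0,0,0,0,-1]
    - [0,0,0,0,0,0,-1]

```text
clock: 23.9
tool_pos: [0.4661, -0.2897, 0.2712]
ee_rot: [-0.001, 0.944, 0.331, -0.0]
ft_force: [-0.9, 0.1, -1.2]
gripper_width: 0.008
```

```bash
python3 w.py w8 .4675 -.290 .012; python3 go.py 467.5 -290 213 -51.3
```

```text
pred [[286. 227.]]
t 23.95 pos [ 466.4 -288.7  271.2] jawyaw -51.3 -> -51.3 w 0.0079 F [ 0.5  0.3 -0.9] q [ 0.2   0.73  0.47  1.93 -0.55  0.62  0.13]
turn [-0.02 -0.   -0.  ] shift [0.   0.06 1.94]
```

View pics/w8.png

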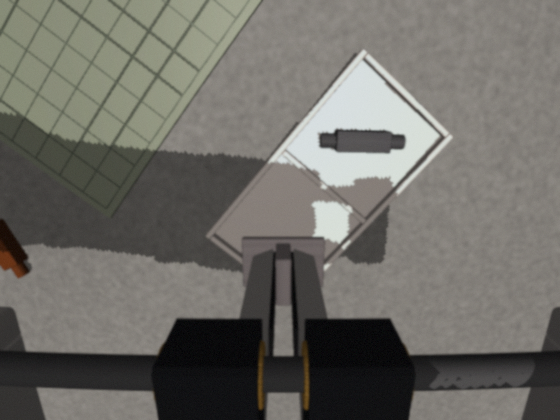

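The bracket is held over the near bay, and the bay's diagonal midpoint (286,227) matches the prediction exactly. Shaft 2 lies flat in the other bay at (362,141).

>>> drive_tool:
  moves:
    - [0,0,0,0,0,0.5,-1]
    - [0,0,0,0,0,0.6,-1]
    - [0,0,0,0,0,0.5,-1]
    - [0,0,0,0,0,0.27,-1]
    - [0,0,0,0,0,0.07,-1]
    - [0,0,0,0,0,0,-1]
    - [0,0,0,0,0,0,-0.4]
    - [0,0,0,0,0,0,-0.4]
    - [0,0,0,0,0,0,-0.4]
    - [0,0,0,0,0,-0.5,-0.4]
    - [0,0,0,0,0,-1,-0.4]
    - [0,0,0,0,0,-1,-0.4]

```text
clock: 25.15
tool_pos: [0.4664, -0.2896, 0.2894]
ee_rot: [-0.0, 0.944, 0.331, -0.0]
ft_force: [0.7, -0.9, -0.3]
gripper_width: 0.0284
```

>>> drive_tool:
  moves:
    - [0,0,0,0,0,-1,-0.4]
    - [0,0,0,0.8,0,-1,-0.4]
    - [0,0,0,0.8,0,-1,-0.4]
    - [0,0,0,0.8,0,0,-0.4]
    - [0,0,0,0.8,0,0,-0.4]
    - [0,0,0,0,0,0,-0.4]
    - [0,0,0,0,0,0,-0.4]

```text
clock: 25.85
tool_pos: [0.5413, -0.2296, 0.3785]
ee_rot: [0.0, 0.943, 0.331, -0.0]
ft_force: [-1.0, -0.3, 0.2]
gripper_width: 0.0281
```

```bash
python3 go.py 467.5 -290 213 -51.3; python3 - <<'E'
from h import *
a=manip.camera("scene")["pixels"][150:320,90:490,::-1]; b=manip.camera("top")["pixels"][130:290,130:430,::-1]
f=lambda i,w:cv2.resize(i,(w,int(i.shape[0]*w/i.shape[1])),interpolation=cv2.INTER_CUBIC)
cv2.imwrite("pics/end.png",np.vstack([f(a,560),f(b,560)]))
E
```

```text
t 25.85 pos [ 541.3 -229.6  378.5] jawyaw -51.3 -> -51.3 w 0.0281 F [-1.  -0.3  0.2] q [-0.02  0.64  0.6   1.74 -0.44  0.91 -0.12]
turn [-0.  0.  0.] shift [-3.18  0.03  5.52]
```

View pics/end.png

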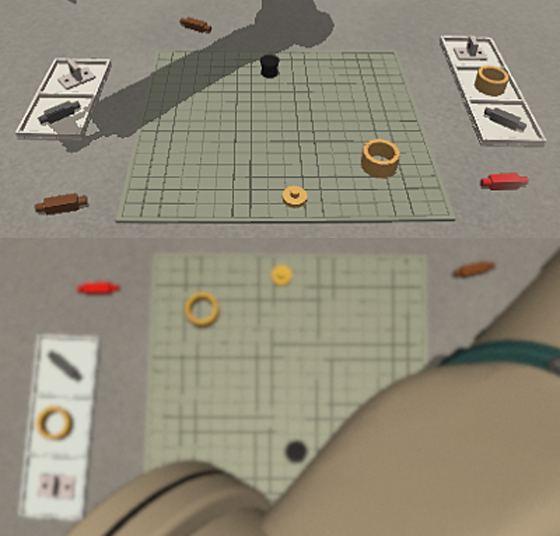

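The combined view shows tray_three with a bracket, the ring and a shaft, one per bay. Tray_two holds a bracket at (75,75) and a shaft at (58,112), upright and flat. The spare ring hasn't moved, and the arm is clear of everything.

```bash
python3 -c "
from plant import manip
print(manip.finish_job())"
```

```text
the job is handed in; nothing more can be done
None
```

Both kits are made up and the job is handed in, at about 26 s of the 104 s allowed.

- **Three-bay tray:** it already held a ring in the middle bay, so I added a bracket (bay nearest the robot) and a shaft (far bay).
- **Two-bay tray:** it got the other bracket (near bay) and the other shaft (far bay).
- **Last checks:** the final scene picture shows one part in every bay, flat and the same way up as before. The spare ring is still where it was on the mat, and nothing on the mat or bench looks disturbed. The gripper ended open and clear of everything. Wrist force readings, taken at the end of each move, stayed under about 3 N.
- **Limits:** in the last top view the arm hid the two-bay tray, so that tray was confirmed from the scene view, plus an earlier wrist view of its shaft. No check failed; bay-centre measurements agreed to within about 4 mm.

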